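# Load and test two cells in a pedal press

### The job

Stand the two smaller battery cells, nub up, one by one in the two pockets of the drawn-out tray of the test press, then push the tray fully home under the head. Press the pedal down to its stop, hold it there for about two seconds so that the contacts test the cells, then let it spring up again, leaving the tray with both cells home. Leave the large cell, the meter and the phone where they are.

Things in the scene. Friction and masses are not known exactly. Their poses are not given: they have to be found in the camera images.
- cell_a: smaller battery cell, a cylinder 26 mm in diameter and 50 mm tall including a 2 mm nub on top, black sleeve with bare steel ends, 65 g, standing upright; origin at the centre of its underside, z up
- cell_b: second smaller battery cell, the same as cell_a
- d_cell: large battery cell, 34 mm in diameter and 61 mm tall, standing near the others; too wide for the pockets, to be left alone; origin at the centre of its underside
- press: grey bench test press, fixed; origin at table height; the tray goes home along its y axis. Base 130 mm (x) by 440 mm (y -200 to +240), 12 mm thick, guide strips up to 26 mm high beside the tray; a gantry (y 135 to 225, x -37 to 93 mm) 160 mm high stands over the home position, its underside at 132 mm, the moving head below it
- pocket_0 (a point): centre of the floor of the tray's pocket nearer the knob: a round bore 32 mm in diameter and 18 mm deep with a 3 mm bevelled rim, its floor 18 mm above the table; moves with the tray; a cell stands 32 mm out of it
- pocket_1 (a point): centre of the floor of the tray's other pocket, 60 mm farther along the press's y axis, the same size
- tray (a joint): travel of the grey plastic tray along the press's y axis: 0 m drawn out against its stop (loading), 0.20 m home against its stop under the head; about 2 N friction, it stays where it is left
- tray_knob (a point): the upright black knob on the tray, 18 mm in diameter, with a cap 22 mm in diameter whose top is 12 mm above this point; this point is on its axis 60 mm above the table, the tray's tongue below the knob is 22 mm above the table; 120 mm from pocket_0; at home 105 mm from the gantry's side; moves with the tray
- pedal (a joint): angle of the spring pedal: 0 rad up at rest, 0.28 rad down at its stop; springs back by itself; about 13 N at the pad holds it at the stop. It drives the head of the press down by up to 18 mm
- pedal_pad (a point): point to press: on top of the pedal's black rubber pad (80 mm long, 78 mm wide), on its middle line, 100 mm from the hinge; about 69 mm above the table at rest and 41 mm at the stop; its frame is parallel to the pedal's base and turns with the pedal: x (level at rest) points from the pad towards the hinge
- pedal_hinge (a point): middle of the pedal's hinge axis, 32 mm above the table, on its dark steel base (170 by 110 mm); the hinge axis is this point's y axis
- head: aluminium head of the press, 60 x 88 x 26 mm, with two brass spring contacts below it, one over each pocket of the tray at home; origin at the centre of its underside, 97 mm above the table at rest; the contact tips hang 15 mm lower, and clear standing cells by 14 mm
- meter: orange hand multimeter lying on the bench, 180 x 90 x 36 mm, bystander; origin at the centre of its underside
- phone: black mobile phone lying on the bench, 146 x 72 x 9 mm, bystander; origin at the centre of its underside
Not all that is in view belongs to the job. Leave any green look-alike of the part that bears pedal alone.

How it is judged:
By the outcome, as a careful person would: the job done as asked, in the order asked, and still so for the second after the job is handed in, with the robot touching nothing.
It also fails if it takes over 61 s, if anything falls off the work surface, if the arm or the gripper's body presses on something with over 40 N, if the wrist force passes 120 N, or if a joint passes its speed limit or range.

### The arm

A 7-joint arm with a two-finger parallel gripper is mounted at the origin on the work surface. World frame = base frame: x ahead of the robot, y to its left, z up, the work surface at z = 0. Lengths are in m, angles in rad, forces in N, time in s.
With the tool pointing down it reaches from about 0.425 to 0.875 m from the base axis. Payload 8.4 kg.
Tool frame: the origin (TCP) lies at the very end of the fingers, on their centre line; the grasp point (between the pads) lies behind it (r.hold_point_z is the z of the grasp point in the tool frame, in m); z points along the fingers, y is the line along which they close (so a half turn about z gives the same grasp; the last joint's range is limited). The gripper opens to 85 mm and grips with 20 to 120 N. Pads are 22 mm wide; open, the fingers measure 114 mm over their backs; the gripper's body (76 mm by 85 mm) begins 54 mm behind the grasp point. The pads swing forward as they close: fully open they stand 13 mm farther back than shut.
Start: joints at [1.141, 0.333, 0.04, 1.465, -0.013, 1.343, -0.059], TCP at [0.211, -0.615, 0.231] pointing down, gripper open.
Joint ranges: [-2.58, 2.58], [-0.38, 2.09], [-1.3, 1.39], [0.25, 2.4], [-1.5, 4.64], [0.08, 2.09], [-2.65, 2.65]. Speed limits (rad/s): [2.22, 2.22, 2.79, 2.79, 3.14, 3.14, 3.14].

### API

Orientations are given as a unit quaternion [w, x, y, z].
In Python, from bench import monitor, optics, workorder, r gives the robot as it stands. The module is installed in compiled form; this text tells all that it offers.
- The arm moves only by the tool drive_tool, never from a script. Its argument "moves" is a list of rows, each a list of 4 numbers: the shift along the tool's x, y, z in m, then the turn about the tool's z in degrees. In form: [[tx, ty, tz, spin], ...]. A call has 1 to 12 rows; each row shifts and turns the commanded pose from where the row before left it, along the tool's axes as they then stand; what a row does not reach is not made up. A row lasts 1/8 s, in which the tool goes at most 62.5 mm and 10.7 degrees, less where a joint would pass 70% of its speed; a pose out of reach is approached as far as the arm can. A call is refused whole if a number of a shift passes 0.0625 or a number of a turn 10.7, either way. A call with a gripper value outside its range is refused whole. "gripper" is the closure, from 0 (fully open) to 1 (shut), set as the call begins (left out, the last holds). The fingers move at their own pace and stop on an object; "grip_force" is the grip in N (left out, the last holds). Time passes only in rows, so rows that do not move let the fingers close. It gives the time, the measured TCP pose, the force, the opening and the grip force at its end, in the units of the state.
- monitor.get_state(): the state, without advancing time (a new reading comes with each control period).
- optics.grab_frame(name): name is "scene" or "top" or "wrist"; returns the picture (480x640x3 uint8, blue, green, red); there is no depth.
- optics.camera_params(name): a dict with "fx", "fy", "cx", "cy" (pixels), "extrinsics" (4x4, takes a point from world to camera coordinates). Camera axes: x right, y down, z forward; pixel columns grow to the right and rows downward; lengths in m; the calibration is good to about 2 mm. A picture is of the moment at which its call begins: read the wrist's pose just before it. camera_params takes no time and is no camera call; for the wrist camera it gives the pose at the moment of the call.
- workorder.finish_job(): hands the job in; it is judged then, once.
The state is a dict: "clock": time; "joint_positions": joint angles; "joint_vel": joint speeds; "effort": joint torques, N m; "tool_pos": TCP position; "eef_rot": TCP orientation; "ft_force": force on the tool from outside, world axes, zero at the start; "ft_torque": the same for the moment, N m; "finger_gap": opening from 0.0 (shut) to 1.0 (fully open); "grasp_force": force on a finger pad.
Only numpy, scipy, OpenCV 4.12 (cv2) and the standard library are available. Lean on these libraries where they do the work, as an engineer would, in place of code of your own. Each camera call takes 0.05 s, during which the arm holds its last target. There are 200 camera calls.

## Working session

There is one attempt and no reset: what is moved stays moved. The work goes in short steps, Python scripts to look and compute and a tool call to move; the robot and the scene stay as the last step left them, time stands still between calls to the robot, and variables do not carry over. Pictures are saved under pics/ and viewed, at most 10 in all, crops included, and the job is handed in when it is done.

Besides the shell and the picture viewer there is one more tool, called after "Request:" as name(argument=value, ...), one argument or row to a line, values as JSON. drive_tool: Moves the arm, as the interface text tells. Its arguments: {"type":"object","properties":{"moves":{"type":"array","items":{"type":"array","items":{"type":"number"}}},"gripper":{"type":"number"},"grip_force":{"type":"number"}},"required":["moves"]}

```bash
mkdir -p pics; python3 - <<'E'
from bench import monitor, optics, r
import cv2, numpy as np
s=monitor.get_state(); print({k:np.round(v,3).tolist() for k,v in s.items()}, r.hold_point_z)
for n in ("scene","top"):
    cv2.imwrite(f"pics/{n}0.png",optics.grab_frame(n)); p=optics.camera_params(n)
    print(n,p["fx"],p["cx"],p["cy"],np.round(p["extrinsics"],3).tolist())
E
```

```text
{'clock': 0.0, 'joint_positions': [1.141, 0.334, 0.04, 1.466, -0.013, 1.343, -0.058], 'joint_vel': [-0.001, 0.0, 0.001, 0.0, -0.0, 0.001, 0.001], 'effort': [0.001, -65.856, 1.366, -40.557, 0.017, 0.013, -0.0], 'tool_pos': [0.211, -0.614, 0.23], 'eef_rot': [-0.001, 0.986, 0.165, -0.0], 'ft_force': [-0.669, -0.304, 0.241], 'ft_torque': [-0.004, -0.028, -0.028], 'grasp_force': 0.0, 'finger_gap': 1.0} -0.0187
scene 568.624884898244 310.9508652570744 240.63463621862027 [[0.767, 0.641, 0.016, -0.434], [0.457, -0.529, -0.715, -0.155], [-0.45, 0.556, -0.699, 1.401], [0.0, 0.0, 0.0, 1.0]]
top 571.2723628470585 321.4812294684722 250.03140402811005 [[-0.008, -1.0, 0.0, 0.039], [-0.974, 0.007, -0.225, 0.535], [0.225, -0.002, -0.974, 1.056], [0.0, 0.0, 0.0, 1.0]]
```

View pics/scene0.png

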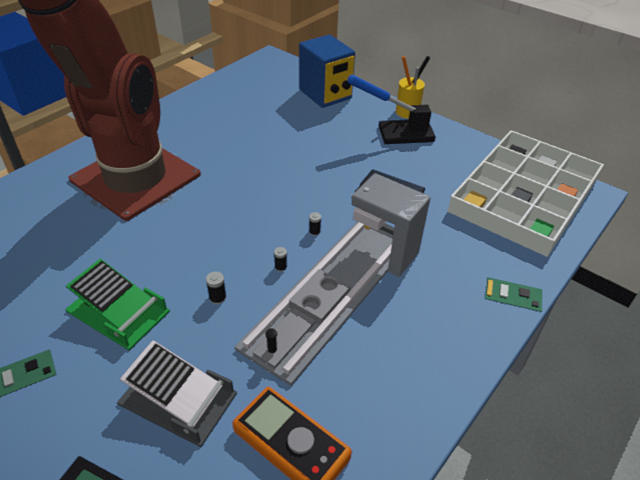

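View pics/top0.png

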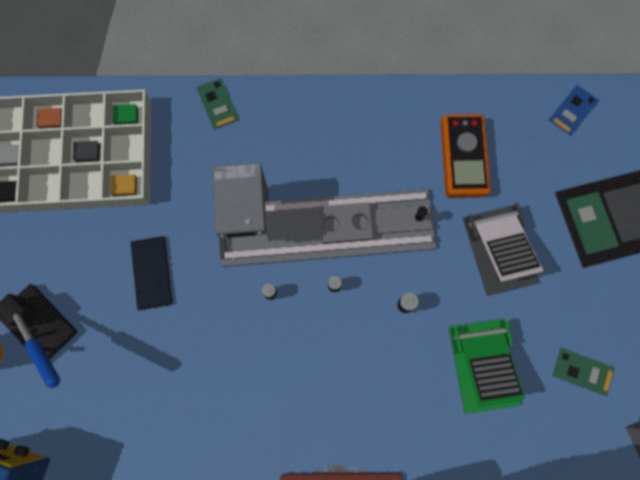

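The scene view shows small cells at about (315,223) and (280,259), the large cell at (216,287), the knob at (272,340), the pockets at (312,302) and (329,284), the grey pedal at (175,390) and the green look-alike at (117,300). In the top view, the small cells are at (269,291) and (335,284), the D cell at (409,302), the pockets at (360,222) and about (335,222), the knob at (421,214), the grey pedal at (508,250) and the green one at (487,365).

Possible mix-ups: the D cell (409,302) is taller and wider than the two small cells, and the green pedal (487,365) is not the grey one (508,250). I'll take the small cells and the grey pedal, and check that in one close crop.

```bash
cat > h.py <<'E'
import numpy as np, cv2
from bench import optics, monitor
def ray(n,px,P=None):
    p=P or optics.camera_params(n);E=np.array(p["extrinsics"]);R,t=E[:3,:3],E[:3,3]
    d=R.T@np.array([(px[0]-p["cx"])/p["fx"],(px[1]-p["cy"])/p["fy"],1]);return -R.T@t,d
def onz(n,px,z,P=None):
    c,d=ray(n,px,P);return c+d*(z-c[2])/d[2]
def proj(n,X,P=None):
    p=P or optics.camera_params(n);E=np.array(p["extrinsics"]);q=E[:3,:3]@np.array(X)+E[:3,3]
    return np.array([p["fx"]*q[0]/q[2]+p["cx"],p["fy"]*q[1]/q[2]+p["cy"]])
def tri(a,b):
    (c1,d1),(c2,d2)=ray("scene",a),ray("top",b)
    A=np.stack([d1,-d2],1);k=np.linalg.lstsq(A,c2-c1,rcond=None)[0]
    p,q=c1+k[0]*d1,c2+k[1]*d2;return (p+q)/2,np.linalg.norm(p-q)
E
python3 - <<'E'
from h import *
t=cv2.imread("pics/top0.png");s=cv2.imread("pics/scene0.png")
a=cv2.resize(t[150:330,205:555],None,fx=2.28,fy=2.28,interpolation=cv2.INTER_CUBIC)
cv2.imwrite("pics/c_top.png",a[:, :800])
cv2.imwrite("pics/c_scene.png",cv2.resize(s[165:450,110:445],None,fx=2.1,fy=2.1,interpolation=cv2.INTER_CUBIC))
# cell tops: bright low-saturation blobs
hsv=cv2.cvtColor(t,cv2.COLOR_BGR2HSV)
for (u,v),z in (((269,291),.048),((335,284),.048),((409,302),.06)):
    m=((hsv[...,1]<70)&(hsv[...,2]>90)).astype(np.uint8);w=np.zeros_like(m);w[v-18:v+18,u-18:u+18]=1;m*=w
    n,l,st,ce=cv2.connectedComponentsWithStats(m);i=1+st[1:,4].argmax()
    X=onz("top",ce[i],z);print(ce[i],st[i],X.round(4),"dia",st[i,2]*(1.056-z)/571,"scene px",proj("scene",X).round(1))
E
```

```text
[267.90972222 289.67361111] [262 283  14  14 144] [0.46   0.1395 0.048 ] dia 0.024714535901926446 scene px [315.  216.1]
[334.34013605 281.95238095] [328 276  14  13 147] [0.4743 0.01   0.048 ] dia 0.024714535901926446 scene px [280.  251.2]
[409.35606061 300.82575758] [400 292  19  18 264] [ 0.4345 -0.133   0.06  ] dia 0.03314185639229422 scene px [214.3 277.5]
```

View pics/c_top.png

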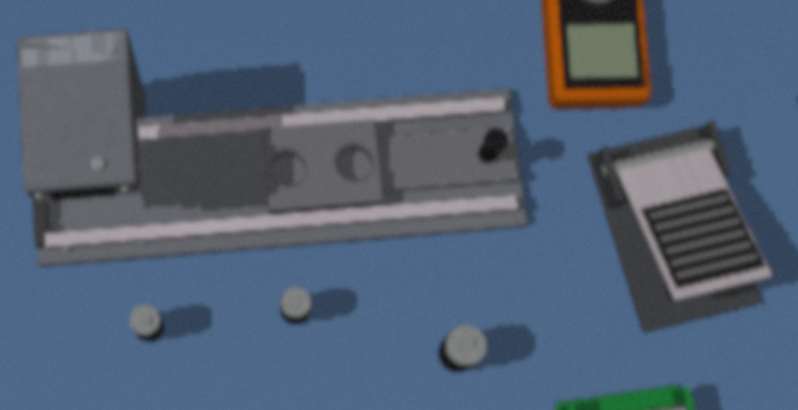

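View pics/c_scene.png

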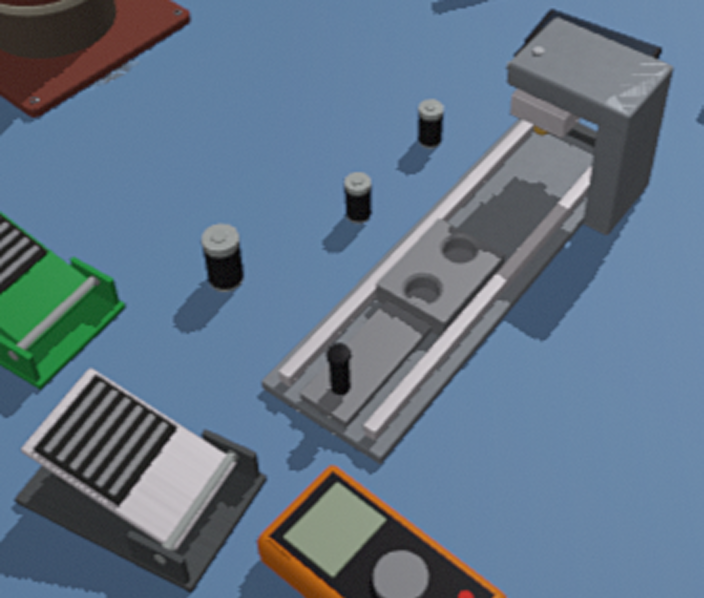

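The crops confirm the choice: the two small cells are slim, at crop-top (146,320) and (296,302), and the D cell is bigger, at (466,346). The pockets are at (354,162) and (288,168), the knob cap at (494,140), the grey pedal's pad around (703,237) and its hinge around (660,158).

```bash
python3 - <<'E'
from h import *
T=lambda u,v:(u/2.28+205-.3,v/2.28+150-.3); S=lambda u,v:(u/2.1+110-.3,v/2.1+165-.3)
for n,a,b,z in (("p0",(354,162),(423,288),.036),("p1",(288,168),(460,248),.036),("cap",(496,138),(339,350),.072),
  ("padc0",(643,208),(93,375),.07),("padc1",(725,190),(176,432),.07),("padc2",(763,262),(118,503),.07),("padc3",(680,287),(35,445),.07),
  ("cellA",(146,319),(431,107),.048),("cellB",(296,302),(358,182),.048)):
    X,e=tri(S(*b),T(*a));print(n,X.round(4),round(e,4),"top@z",onz("top",T(*a),z)[:2].round(4),"scene@z",onz("scene",S(*b),z)[:2].round(4))
for n,a,z in (("baseA",(40,264),.012),("baseB",(525,226),.012),("stripA",(45,246),.026),("stripB",(518,207),.026),("stripfar1",(505,97),.026),
   ("pedal base c",(645,331),.005),("hinge bar L",(612,160),.05),("hinge bar R",(712,137),.05)):print(n,onz("top",T(*a),z).round(4))
P=optics.camera_params("wrist");print(np.round(P["extrinsics"],3).tolist(),P["fx"])
E
```

```text
p0 [ 0.6015 -0.0435  0.0363] 0.0006 top@z [ 0.6014 -0.0437] scene@z [ 0.6016 -0.043 ]
p1 [0.5968 0.0155 0.0365] 0.0015 top@z [0.5964 0.0149] scene@z [0.5969 0.0165]
cap [ 0.6111 -0.1635  0.0746] 0.0003 top@z [ 0.6118 -0.1641] scene@z [ 0.6098 -0.162 ]
padc0 [ 0.5228 -0.2997  0.1124] 0.0596 top@z [ 0.5491 -0.287 ] scene@z [ 0.4743 -0.3086]
padc1 [ 0.5694 -0.3286  0.1032] 0.0441 top@z [ 0.5645 -0.3583] scene@z [ 0.5656 -0.3012]
padc2 [ 0.5295 -0.3789  0.0221] 0.061 top@z [ 0.5014 -0.385 ] scene@z [ 0.579 -0.37 ]
padc3 [ 0.4765 -0.349   0.0235] 0.0476 top@z [ 0.4804 -0.3131] scene@z [ 0.492  -0.3792]
cellA [0.4602 0.1381 0.0502] 0.0011 top@z [0.4601 0.1379] scene@z [0.4589 0.1405]
cellB [0.4743 0.01   0.0475] 0.0009 top@z [0.4739 0.0097] scene@z [0.4748 0.01  ]
baseA [0.5161 0.2362 0.012 ]
baseB [ 0.5475 -0.1974  0.012 ]
stripA [0.5294 0.2299 0.026 ]
stripB [ 0.5617 -0.1892  0.026 ]
stripfar1 [ 0.6644 -0.1827  0.026 ]
pedal base c [ 0.4529 -0.3001  0.005 ]
hinge bar L [ 0.5976 -0.2689  0.05  ]
hinge bar R [ 0.6179 -0.3584  0.05  ]
[[0.325, -0.946, -0.002, -0.65], [-0.907, -0.312, 0.284, -0.037], [-0.269, -0.091, -0.959, 0.38], [0.0, 0.0, 0.0, 1.0]] 352.53032961515095
```

Request:
drive_tool(
  moves=[
    [0.0376,-0.042,0,0],
    [0.0376,-0.042,0,0],
    [0.0376,-0.042,0,0],
    [0.0376,-0.042,0,0],
    [0.0376,-0.042,0,0],
    [0.0376,-0.042,0,0],
    [0.0376,-0.042,0,0],
    [0.0376,-0.042,0,0],
    [0.0376,-0.042,0,0],
    [0.0376,-0.042,0,0],
    [0.0376,-0.042,0,0],
    [0.0376,-0.042,0,0],
  ],
  gripper=0.35,
)

```text
clock: 1.6
tool_pos: [0.4744, 0.0102, 0.2313]
eef_rot: [0.0, 0.986, 0.165, 0.0]
ft_force: [1.1, -1.1, 0.5]
finger_gap: 0.649
grasp_force: 0.0
```

Request:
drive_tool(
  moves=[
    [0,0,0.01,-9.4],
    [0,0,0.02,-9.4],
    [0,0,0.02,-9.4],
    [0,0,0.02,-9.4],
    [0,0,0.02,-9.4],
    [0,0,0.01,-9.4],
    [0,0,0,-9.4],
    [0,0,0,-9.4],
    [0,0,0,0],
  ],
)

```text
clock: 2.72
tool_pos: [0.4739, 0.0084, 0.1311]
eef_rot: [-0.0, 0.681, 0.732, -0.0]
ft_force: [0.4, 0.6, -0.3]
finger_gap: 0.65
grasp_force: 0.0
```

```bash
cat >> h.py <<'E'
from scipy.spatial.transform import Rotation
def delta(X,az=4.14):
    s=monitor.get_state();q=s["eef_rot"];R=Rotation.from_quat([q[1],q[2],q[3],q[0]]).as_matrix()
    print("t",round(s["clock"],2),"pos",np.round(s["tool_pos"],4),"F",np.round(s["ft_force"],1),"gap",round(float(s["finger_gap"]),3),"tool delta",(R.T@(np.array(X)-s["tool_pos"])).round(4),"spin",round(np.degrees(np.arctan2(R[1,1],R[0,1]))-az,2),"zaxis",R[:,2].round(3))
E
python3 - <<'E'
from h import *
delta((.4743,.0100,.020))
cv2.imwrite("pics/w1.png",optics.grab_frame("wrist"))
E
```

```text
t 2.73 pos [0.4739 0.0084 0.1311] F [ 0.4  0.6 -0.3] gap 0.65 tool delta [0.0015 0.0005 0.1111] spin -0.05 zaxis [-0.  0. -1.]
```

View pics/w1.png

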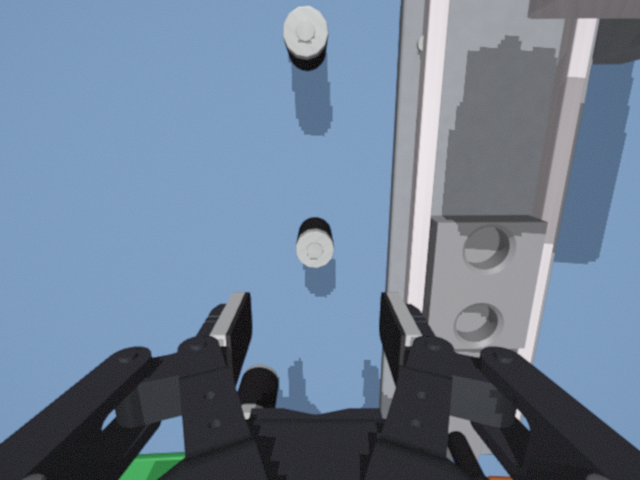

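The wrist view shows cell_b at (315,245) centred between the fingers, cell_a at (306,33), the pockets at (487,248) and (476,322), and the D cell at (258,390), clear of the gripper. I'll descend and grip.

Request:
drive_tool(
  moves=[
    [0.0015,0.0005,0.04,0],
    [0,0,0.035,0],
    [0,0,0.02,0],
    [0,0,0.011,0],
    [0,0,0.005,0],
    [0,0,0,0],
  ],
)

```text
clock: 3.52
tool_pos: [0.4748, 0.0101, 0.0207]
eef_rot: [0.0, 0.681, 0.732, 0.0]
ft_force: [0.2, -0.5, -0.8]
finger_gap: 0.645
grasp_force: 0.0
```

Request:
drive_tool(
  moves=[
    [0,0,0,0],
    [0,0,0,0],
    [0,0,0,0],
    [0,0,0,0],
    [0,0,0,0],
  ],
  gripper=1,
  grip_force=30,
)

```text
clock: 4.15
tool_pos: [0.475, 0.01, 0.021]
eef_rot: [0.0, 0.681, 0.732, 0.0]
ft_force: [-2.3, -0.5, 6.3]
finger_gap: 0.294
grasp_force: 29.4
```

Request:
drive_tool(
  moves=[
    [0,0,-0.01,0],
    [0,0,-0.03,0],
    [0,0,-0.04,0],
    [0,0,0,0],
  ],
)

```text
clock: 4.65
tool_pos: [0.4767, 0.0102, 0.1036]
eef_rot: [0.002, 0.681, 0.732, 0.002]
ft_force: [1.2, 1.3, -1.1]
finger_gap: 0.292
grasp_force: 29.6
```

```bash
python3 - <<'E'
from h import *
delta((.5967,.0157,.0385))
cv2.imwrite("pics/w2.png",optics.grab_frame("wrist"))
E
```

```text
t 4.65 pos [0.4767 0.0102 0.1036] F [ 1.2  1.3 -1.1] gap 0.292 tool delta [-0.0031  0.1198  0.0657] spin 0.0 zaxis [ 0.006 -0.001 -1.   ]
```

View pics/w2.png

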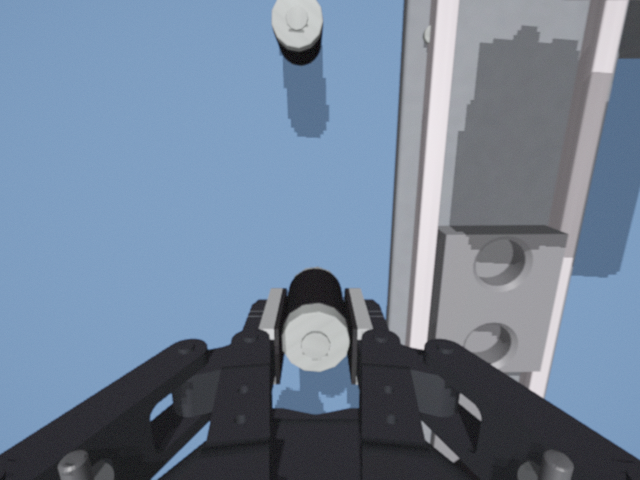

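The cell is held upright at (315,330). Next I'll carry it over pocket_1.

Request:
drive_tool(
  moves=[
    [-0.003,0.04,0,0],
    [0,0.05,0,0],
    [0,0.0305,0,0],
    [0,0,0,0],
    [0,0,0,0],
  ],
)

```text
clock: 5.32
tool_pos: [0.5937, 0.0159, 0.0992]
eef_rot: [-0.001, 0.681, 0.732, -0.001]
ft_force: [0.6, 0.6, -1.3]
finger_gap: 0.296
grasp_force: 29.8
```

```bash
python3 - <<'E'
from h import *
delta((.5967,.0157,.0385))
E
```

```text
t 5.33 pos [0.5937 0.0159 0.0992] F [ 0.6  0.6 -1.3] gap 0.296 tool delta [-0.0005  0.0031  0.0607] spin 0.04 zaxis [-0.002  0.    -1.   ]
```

Request:
drive_tool(
  moves=[
    [0,0.003,0.02,0],
    [0,0,0.02,0],
    [0,0,0.01,0],
    [0,0,0.006,0],
    [0,0,0.003,0],
    [0,0,0,0],
  ],
)

```text
clock: 6.08
tool_pos: [0.5981, 0.016, 0.0415]
eef_rot: [0.0, 0.681, 0.732, 0.0]
ft_force: [-0.3, -0.1, -1.4]
finger_gap: 0.295
grasp_force: 29.8
```

```bash
python3 - <<'E'
from h import *
delta((.5967,.0157,.039))
E
```

```text
t 6.08 pos [0.5981 0.016  0.0415] F [-0.3 -0.1 -1.4] gap 0.295 tool delta [-0.0002 -0.0014  0.0025] spin 0.01 zaxis [ 0.  0. -1.]
```

Request:
drive_tool(
  moves=[
    [0,-0.001,0.002,0],
    [0,0,0,0],
  ],
)

```text
clock: 6.32
tool_pos: [0.5969, 0.0159, 0.0394]
eef_rot: [0.0, 0.681, 0.732, 0.0]
ft_force: [0.4, -0.5, -0.5]
finger_gap: 0.292
grasp_force: 29.8
```

Request:
drive_tool(
  moves=[
    [0,0,0,0],
    [0,0,0,0],
    [0,0,0,0],
    [0,0,0,0],
  ],
  gripper=0.4,
)

```text
clock: 6.82
tool_pos: [0.597, 0.0159, 0.0393]
eef_rot: [-0.0, 0.681, 0.732, 0.0]
ft_force: [-0.6, 0.3, 1.4]
finger_gap: 0.604
grasp_force: 0.0
```

Request:
drive_tool(
  moves=[
    [0,0,-0.02,0],
    [0,0,-0.04,0],
    [0.02,-0.03,-0.02,0],
    [0.04,-0.04,0,0],
    [0.055,-0.04,0,0],
    [0,-0.02,0,0],
    [0,0,0,0],
    [0,0,0,0],
  ],
)

```text
clock: 7.82
tool_pos: [0.4637, 0.1165, 0.1202]
eef_rot: [0.001, 0.681, 0.732, 0.001]
ft_force: [0.9, -0.0, 1.3]
finger_gap: 0.601
grasp_force: 0.0
```

```bash
python3 - <<'E'
from h import *
delta((.4602,.1388,.020))
f=optics.grab_frame("top");w=optics.grab_frame("wrist")
cv2.imwrite("pics/m1.png",np.hstack([cv2.resize(f[170:320,220:440],(440,300)),cv2.resize(w,(360,300))]))
E
```

```text
t 7.83 pos [0.4637 0.1165 0.1202] F [ 0.9 -0.   1.3] gap 0.601 tool delta [ 0.0225 -0.002   0.1002] spin -0.05 zaxis [ 0.002 -0.    -1.   ]
```

View pics/m1.png

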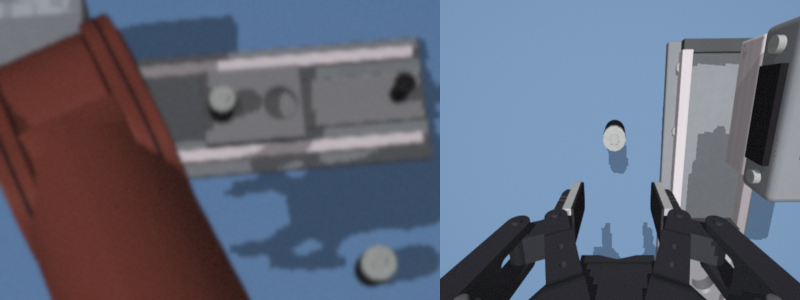

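cell_b stands upright in pocket_1 at (222,100) in the left half. cell_a is at (614,138) on the right, centred between the fingers.

Request:
drive_tool(
  moves=[
    [0.0225,-0.002,0.02,0],
    [0,0,0.03,0],
    [0,0,0.025,0],
    [0,0,0.015,0],
    [0,0,0.008,0],
    [0,0,0.002,0],
    [0,0,0,0],
  ],
)

```text
clock: 8.8
tool_pos: [0.4594, 0.1394, 0.0199]
eef_rot: [0.0, 0.681, 0.732, 0.0]
ft_force: [0.2, 0.3, 0.5]
finger_gap: 0.602
grasp_force: 0.0
```

Request:
drive_tool(
  moves=[
    [0,0,0,0],
    [0,0,0,0],
    [0,0,0,0],
    [0,0,0,0],
    [0,0,0,0],
  ],
  gripper=1,
  grip_force=30,
)

```text
clock: 9.43
tool_pos: [0.4593, 0.1393, 0.0199]
eef_rot: [0.0, 0.681, 0.732, 0.0]
ft_force: [-1.8, -0.1, 7.2]
finger_gap: 0.292
grasp_force: 29.3
```

Request:
drive_tool(
  moves=[
    [0,0,-0.01,0],
    [0,0,-0.03,0],
    [0,0,-0.04,0],
    [0,0,-0.02,0],
    [0,0,0,0],
  ],
)

```text
clock: 10.05
tool_pos: [0.4599, 0.1395, 0.1211]
eef_rot: [0.001, 0.681, 0.732, 0.001]
ft_force: [-0.3, 0.2, -0.2]
finger_gap: 0.295
grasp_force: 29.6
```

```bash
python3 - <<'E'
from h import *
delta((.6013,-.0435,.039))
E
```

```text
t 10.05 pos [0.4599 0.1395 0.1211] F [-0.3  0.2 -0.2] gap 0.295 tool delta [-0.1927  0.1275  0.0825] spin 0.0 zaxis [ 0.003  0.    -1.   ]
```

Request:
drive_tool(
  moves=[
    [-0.04,0,0,0],
    [-0.055,0.01,0,0],
    [-0.045,0.04,0,0],
    [-0.035,0.045,0,0],
    [-0.0175,0.0325,0,0],
    [0,0,0,0],
    [0,0,0,0],
    [0,0,0,0],
  ],
)

```text
clock: 11.05
tool_pos: [0.599, -0.0427, 0.1191]
eef_rot: [-0.0, 0.681, 0.733, -0.0]
ft_force: [-0.2, 0.9, -0.2]
finger_gap: 0.296
grasp_force: 29.8
```

```bash
python3 - <<'E'
from h import *
delta((.6013,-.0435,.038))
E
```

```text
t 11.05 pos [ 0.599  -0.0427  0.1191] F [-0.2  0.9 -0.2] gap 0.296 tool delta [-0.001   0.0022  0.0811] spin 0.08 zaxis [-0.001 -0.    -1.   ]
```

Request:
drive_tool(
  moves=[
    [-0.0005,0.001,0.03,0],
    [0,0,0.025,0],
    [0,0,0.014,0],
    [0,0,0.006,0],
    [0,0,0.003,0],
    [0,0,0,0],
    [0,0,0,0],
  ],
)

```text
clock: 11.92
tool_pos: [0.6014, -0.0439, 0.042]
eef_rot: [0.0, 0.681, 0.732, 0.0]
ft_force: [-0.1, -0.1, -0.8]
finger_gap: 0.291
grasp_force: 29.8
```

```bash
python3 - <<'E'
from h import *
delta((.6013,-.0435,.0383))
E
```

```text
t 11.93 pos [ 0.6014 -0.0439  0.042 ] F [-0.1 -0.1 -0.8] gap 0.291 tool delta [ 0.0004 -0.0001  0.0037] spin 0.01 zaxis [ 0.001 -0.    -1.   ]
```

Request:
drive_tool(
  moves=[
    [0,0,0.0035,0],
    [0,0,0,0],
    [0,0,0,0],
  ],
)

```text
clock: 12.3
tool_pos: [0.6014, -0.044, 0.0381]
eef_rot: [0.0, 0.681, 0.732, 0.0]
ft_force: [1.3, -0.1, 1.3]
finger_gap: 0.295
grasp_force: 30.0
```

Request:
drive_tool(
  moves=[
    [0,0,0,0],
    [0,0,0,0],
    [0,0,0,0],
    [0,0,0,0],
  ],
  gripper=0.4,
)

```text
clock: 12.8
tool_pos: [0.601, -0.0439, 0.0378]
eef_rot: [-0.0, 0.681, 0.732, -0.0]
ft_force: [0.4, 0.8, 0.0]
finger_gap: 0.6
grasp_force: 0.0
```

Request:
drive_tool(
  moves=[
    [0,0,-0.02,0],
    [0,0,-0.04,0],
    [-0.03,0,-0.01,0],
    [-0.05,0,0,0],
    [-0.04,0,0,0],
    [0,0,0,0],
    [0,0,0,0],
  ],
)

```text
clock: 13.68
tool_pos: [0.61, -0.1628, 0.1089]
eef_rot: [0.0, 0.681, 0.732, 0.001]
ft_force: [0.3, 0.7, 0.5]
finger_gap: 0.604
grasp_force: 0.0
```

```bash
python3 - <<'E'
from h import *
delta((.6103,-.1633,.036))
f=optics.grab_frame("scene");w=optics.grab_frame("wrist")
cv2.imwrite("pics/m2.png",np.hstack([cv2.resize(f[180:400,200:440],(400,367)),cv2.resize(w,(400,367))]))
E
```

```text
t 13.68 pos [ 0.61   -0.1628  0.1089] F [0.3 0.7 0.5] gap 0.604 tool delta [-0.0005  0.0001  0.0729] spin 0.03 zaxis [ 0.001  0.001 -1.   ]
```

View pics/m2.png

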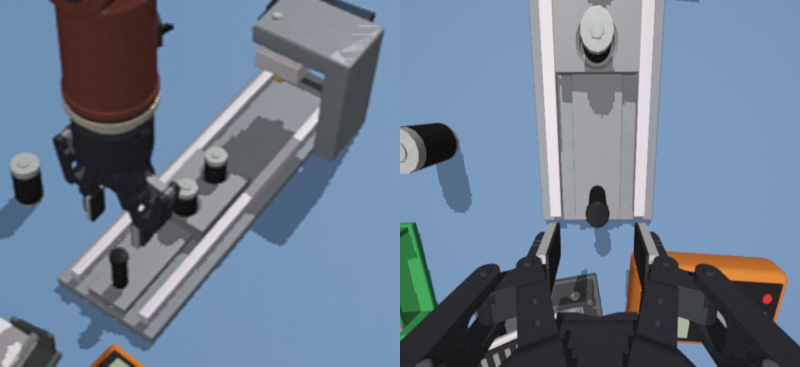

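Both cells stand in their pockets, at (216,160) and (185,195) on the left. The knob, at (597,210) on the right, is centred between the fingers. I'll grip it.

Request:
drive_tool(
  moves=[
    [0,0,0.03,0],
    [0,0,0.025,0],
    [0,0,0.012,0],
    [0,0,0.005,0],
    [0,0,0,0],
  ],
)

```text
clock: 14.4
tool_pos: [0.6101, -0.1633, 0.0363]
eef_rot: [0.0, 0.681, 0.732, 0.0]
ft_force: [-0.4, -0.1, -0.6]
finger_gap: 0.6
grasp_force: 0.0
```

Request:
drive_tool(
  moves=[
    [0,0,0,0],
    [0,0,0,0],
    [0,0,0,0],
    [0,0,0,0],
    [0,0,0,0],
  ],
  gripper=1,
  grip_force=40,
)

```text
clock: 15.02
tool_pos: [0.6106, -0.1637, 0.0367]
eef_rot: [0.001, 0.681, 0.732, 0.0]
ft_force: [1.5, -0.2, 6.2]
finger_gap: 0.238
grasp_force: 39.0
```

Request:
drive_tool(
  moves=[
    [0.004,0,0,0],
    [0.008,0,0,0],
    [0.012,0,0,0],
    [0.015,0,0,0],
    [0.015,0,0,0],
    [0.015,0,0,0],
    [0.015,0,0,0],
    [0.015,0,0,0],
    [0.015,0,0,0],
    [0.015,0,0,0],
  ],
)

```text
clock: 16.27
tool_pos: [0.6005, -0.0356, 0.0366]
eef_rot: [0.001, 0.681, 0.732, -0.0]
ft_force: [-1.0, -2.5, 8.0]
finger_gap: 0.239
grasp_force: 39.2
```

```bash
python3 - <<'E'
from h import *
delta((.5958,.0362,.036))
E
```

```text
t 16.27 pos [ 0.6005 -0.0356  0.0366] F [-1.  -2.5  8. ] gap 0.239 tool delta [0.0719 0.0004 0.0005] spin -0.04 zaxis [ 0.    -0.001 -1.   ]
```

Request:
drive_tool(
  moves=[
    [0.015,0,0,0],
    [0.015,0,0,0],
    [0.014,0,0,0],
    [0.01,0,0,0],
    [0.007,0,0,0],
    [0.005,0,0,0],
    [0.003,0,0,0],
    [0.002,0,0,0],
    [0,0,0,0],
  ],
)

```text
clock: 17.4
tool_pos: [0.595, 0.0353, 0.0366]
eef_rot: [0.0, 0.681, 0.732, -0.001]
ft_force: [-4.0, -1.8, 10.7]
finger_gap: 0.239
grasp_force: 39.4
```

Request:
drive_tool(
  moves=[
    [0.002,0,0,0],
    [0.002,0,0,0],
    [0,0,0,0],
  ],
)

```text
clock: 17.77
tool_pos: [0.595, 0.0353, 0.0366]
eef_rot: [0.002, 0.682, 0.731, -0.002]
ft_force: [-5.2, -11.9, 12.6]
finger_gap: 0.236
grasp_force: 39.4
```

```bash
python3 - <<'E'
from h import *
delta((.5958,.0362,.036))
E
```

```text
t 17.77 pos [0.595  0.0353 0.0366] F [ -5.2 -11.9  12.6] gap 0.236 tool delta [0.0008 0.0009 0.0005] spin -0.18 zaxis [-0.001 -0.005 -1.   ]
```

Request:
drive_tool(
  moves=[
    [-0.004,0,0,0],
    [0,0,0,0],
  ],
)

```text
clock: 18.02
tool_pos: [0.595, 0.0349, 0.0366]
eef_rot: [0.0, 0.681, 0.732, -0.001]
ft_force: [-4.1, -2.4, 10.8]
finger_gap: 0.236
grasp_force: 39.3
```

Request:
drive_tool(
  moves=[
    [0,0,0,0],
    [0,0,0,0],
    [0,0,0,0],
    [0,0,0,0],
  ],
  gripper=0.4,
)

```text
clock: 18.52
tool_pos: [0.5951, 0.0359, 0.0356]
eef_rot: [-0.0, 0.681, 0.732, -0.0]
ft_force: [0.4, -0.2, -0.5]
finger_gap: 0.597
grasp_force: 0.0
```

Request:
drive_tool(
  moves=[
    [0,0,-0.02,0],
    [0,0,-0.03,0],
    [0,0,-0.04,0],
    [-0.03,-0.006,-0.01,0],
    [-0.05,-0.016,0,0],
    [-0.05,-0.016,0,0],
    [-0.05,-0.016,0,0],
    [-0.05,-0.016,0,0],
    [-0.05,-0.016,0,0],
    [-0.05,-0.011,0,0],
    [0,0,0,0],
  ],
)

```text
clock: 19.9
tool_pos: [0.5207, -0.3056, 0.1369]
eef_rot: [0.001, 0.684, 0.73, -0.001]
ft_force: [-0.1, 1.2, -0.6]
finger_gap: 0.598
grasp_force: 0.0
```

```bash
python3 - <<'E'
from h import *
T=lambda p:(p[0]/2.28+205-.3,p[1]/2.28+150-.3); S=lambda p:(p[0]/2.1+110-.3,p[1]/2.1+165-.3)
C=[]
for a,b in (((643,208),(176,432)),((725,190),(118,503)),((763,262),(35,445)),((680,287),(93,375))):
    X,e=tri(S(b),T(a));C.append(X);print(X.round(4),round(e,4))
C=np.array(C);c=C.mean(0);print("centre",c.round(4),"len",np.linalg.norm(C[0]-C[3]),np.linalg.norm(C[1]-C[2]),"wid",np.linalg.norm(C[0]-C[1]),np.linalg.norm(C[3]-C[2]))
d=(C[0]+C[1]-C[2]-C[3])/2;print("dir",(d/np.linalg.norm(d)).round(3))
delta((*c[:2],.09))
P=optics.camera_params("wrist")
f=optics.grab_frame("top");w=optics.grab_frame("wrist")
cv2.imwrite("pics/m3.png",np.hstack([cv2.resize(f[140:300,200:440],(400,300)),cv2.resize(w,(400,300))]))
E
```

```text
[ 0.5539 -0.2936  0.0493] 0.0009
[ 0.569  -0.3651  0.052 ] 0.0004
[ 0.4991 -0.3814  0.0801] 0.0008
[ 0.4792 -0.3109  0.0769] 0.0001
centre [ 0.5253 -0.3378  0.0646] len 0.08153586629536053 0.07705170647033638 wid 0.07317174141837225 0.07332408121367599
dir [ 0.912  0.212 -0.351]
t 19.9 pos [ 0.5207 -0.3056  0.1369] F [-0.1  1.2 -0.6] gap 0.598 tool delta [-0.0323  0.0025  0.047 ] spin -0.4 zaxis [ 0.    -0.002 -1.   ]
```

View pics/m3.png

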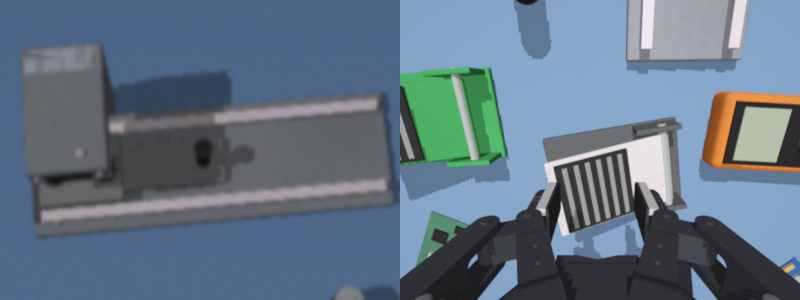

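The tray is home, with the knob at (203,152) on the left, 0.199 m from where it started. The real pedal's pad is under the gripper at (595,190) on the right, its triangulated size is about 80 x 73 mm, and its centre is (0.525,-0.338,0.065). I'll close the gripper and press.

Request:
drive_tool(
  moves=[
    [-0.016,0.001,0,0],
    [-0.016,0.001,0.01,0],
    [0,0,0.02,0],
    [0,0,0.01,0],
    [0,0,0,0],
  ],
  gripper=1,
)

```text
clock: 20.62
tool_pos: [0.526, -0.3309, 0.0942]
eef_rot: [-0.001, 0.681, 0.733, -0.0]
ft_force: [0.9, -0.9, -0.0]
finger_gap: -0.004
grasp_force: 0.0
```

Request:
drive_tool(
  moves=[
    [0,0,0.012,0],
    [0,0,0.009,0],
    [0,0,0.007,0],
    [0,0,0.007,0],
    [0,0,0.007,0],
    [0,0,0.006,0],
    [0,0,0,0],
  ],
)

```text
clock: 21.5
tool_pos: [0.5261, -0.333, 0.0484]
eef_rot: [0.0, 0.681, 0.732, -0.001]
ft_force: [-6.4, 1.3, 11.7]
finger_gap: 0.001
grasp_force: 5.7
```

```bash
python3 - <<'E'
from h import *
delta((.5253,-.3378,.041))
E
```

```text
t 21.5 pos [ 0.5261 -0.333   0.0484] F [-6.4  1.3 11.7] gap 0.001 tool delta [-0.0048 -0.0011  0.0074] spin -0.04 zaxis [-0.001 -0.001 -1.   ]
```

Request:
drive_tool(
  moves=[
    [0,0,0.004,0],
    [0,0,0.003,0],
    [0,0,0,0],
  ],
)

```text
clock: 21.88
tool_pos: [0.5263, -0.3333, 0.0423]
eef_rot: [0.0, 0.681, 0.732, -0.001]
ft_force: [-7.5, 0.7, 18.2]
finger_gap: -0.003
grasp_force: 8.5
```

Request:
drive_tool(
  moves=[
    [0,0,0.002,0],
    [0,0,0,0],
  ],
)

```text
clock: 22.12
tool_pos: [0.5262, -0.3333, 0.0407]
eef_rot: [0.0, 0.681, 0.732, -0.001]
ft_force: [-8.9, 1.4, 19.4]
finger_gap: 0.001
grasp_force: 9.6
```

Request:
drive_tool(
  moves=[
    [0,0,0.002,0],
    [0,0,0,0],
  ],
)

```text
clock: 22.38
tool_pos: [0.5262, -0.3334, 0.0404]
eef_rot: [0.001, 0.681, 0.732, -0.001]
ft_force: [-16.2, 5.9, 35.0]
finger_gap: 0.003
grasp_force: 17.6
```

Request:
drive_tool(
  moves=[
    [0,0,0.002,0],
    [0,0,0,0],
  ],
)

```text
clock: 22.62
tool_pos: [0.5263, -0.3334, 0.0401]
eef_rot: [0.001, 0.681, 0.732, -0.002]
ft_force: [-23.3, 7.9, 51.4]
finger_gap: -0.002
grasp_force: 25.6
```

Request:
drive_tool(
  moves=[
    [0,0,-0.0025,0],
    [0,0,0,0],
    [0,0,0,0],
    [0,0,0,0],
    [0,0,0,0],
    [0,0,0,0],
    [0,0,0,0],
    [0,0,0,0],
    [0,0,0,0],
    [0,0,0,0],
    [0,0,0,0],
    [0,0,0,0],
  ],
)

```text
clock: 24.12
tool_pos: [0.5262, -0.3334, 0.0405]
eef_rot: [0.001, 0.681, 0.732, -0.001]
ft_force: [-14.2, 2.7, 31.0]
finger_gap: -0.004
grasp_force: 15.5
```

Request:
drive_tool(
  moves=[
    [0,0,0,0],
    [0,0,0,0],
    [0,0,0,0],
  ],
)

```text
clock: 24.5
tool_pos: [0.5262, -0.3334, 0.0405]
eef_rot: [0.001, 0.681, 0.732, -0.001]
ft_force: [-14.1, 3.7, 30.8]
finger_gap: -0.001
grasp_force: 15.5
```

Request:
drive_tool(
  moves=[
    [0,0,-0.008,0],
    [0,0,-0.008,0],
    [0,0,-0.01,0],
    [0,0,-0.01,0],
    [0,0,-0.02,0],
    [0,0,-0.04,0],
    [0,0,-0.04,0],
    [-0.03,0,-0.02,0],
    [-0.04,0,0,0],
    [-0.04,0,0,0],
    [0,0,0,0],
    [0,0,0,0],
  ],
)

```text
clock: 26.0
tool_pos: [0.5346, -0.4411, 0.1935]
eef_rot: [-0.0, 0.681, 0.732, 0.0]
ft_force: [-0.2, 0.8, 0.9]
finger_gap: 0.004
grasp_force: 0.0
```

```bash
python3 - <<'E'
from h import *
f=optics.grab_frame("scene")
cv2.imwrite("pics/end.png",cv2.resize(f[150:450,100:450],(700,600),interpolation=cv2.INTER_CUBIC))
delta((0,0,0))
E
```

```text
t 26.05 pos [ 0.5349 -0.4405  0.1936] F [ 0.8 -0.5 -0.4] gap 0.001 tool delta [ 0.4785 -0.5011  0.194 ] spin 0.08 zaxis [ 0.     0.001 -1.   ]
```

View pics/end.png

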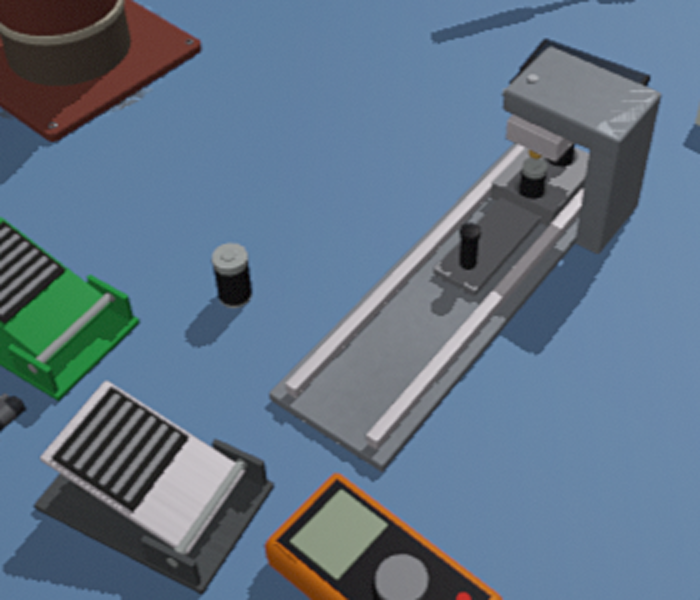

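The pedal is back up, the tray is home with both cells upright at (533,180) and (562,155), and the large cell and meter are where they were.

```bash
python3 -c "
from bench import workorder
print(workorder.finish_job())"
```

```text
the job is handed in; nothing more can be done
None
```

Job handed in at about 26 s: both small cells are nub up in the tray, which is home against its stop; the pedal was held at its stop for about 2.3 s and has sprung back up, and the large cell, meter and phone were not touched.

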